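Press the proud paint blocks home and shut the paint box

ROBOT

A 6-joint arm with a two-finger parallel gripper is mounted at the origin on a cart in front of the work surface, level with it; the furniture and walls round the work are solid. World frame = base frame: x ahead of the robot, y to its left, z up, the work surface at z = 0. Lengths are in m, angles in degrees, forces in N, time in s.
With the tool pointing down it reaches from about 0.375 to 0.9 m from the base axis. Payload 3.1 kg.
Tool frame: the origin (TCP) lies at the centre of the arm's flange, where the gripper is bolted on; the fingertips stand 182 mm ahead of it and the grasp point (between the pads) lies 164 mm ahead of it; x points along the fingers, z is the direction in which the jaws open and shut, and the axes are right-handed (so a half turn about x gives the same grasp; the last joint's range is limited). The gripper opens to 87 mm and grips with 3 to 60 N. Pads are 19 mm wide; open, the fingers measure 117 mm over their backs; the gripper's body (75 mm by 190 mm) begins 51 mm behind the grasp point.
Start: joints at [-85.743, 30.224, 82.088, -0, 67.689, -10.227], TCP at [0.156, -0.605, 0.405] pointing down, gripper open.
Joint ranges: [-176.69, 176.69], [-43.24, 126.21], [12.49, 139.97], [-82, 262], [0, 151.66], [-163.58, 163.58]. Speed limits (degrees/s): [159.86, 159.86, 180, 180, 180, 180].

INTERFACE

Orientations are given as a 3x3 rotation matrix whose columns are the frame's x, y, z axes.
In Python, from station import telemetry, snapshot, env, boxes_of, mark_of gives the robot as it stands.
- The arm moves only by the shell command python3 -m creep 'ROWS' [FORCE]. ROWS is JSON, a list of rows, each an object with "angular": the turn, a rotation vector about the tool's x, y, z in rad, a list of three; "travel": the shift along the tool's x, y, z in cm, a list of three; "grip": the opening in per cent of the stroke, from 0 (shut) to 100 (fully open). A call has 1 to 8 rows; each row shifts and turns the commanded pose from where the row before left it, along the tool's axes as they then stand; what a row does not reach is not made up. A row lasts 1/10 s, in which the tool goes at most 50 mm and 8.59 degrees, less where a joint would pass 70% of its speed; a pose out of reach is approached as far as the arm can. A call is refused whole if a number of a shift passes 5 or a number of a turn 0.15, either way. A call with a gripper value outside its range is refused whole. The fingers move at their own pace and stop on an object; FORCE is the grip in N (left out, the last holds). Time passes only in rows, so rows that do not move let the fingers close. It gives the time, the measured TCP pose, the force and the opening at its end, in the units of the state.
- telemetry.sense(): the state, without advancing time (a new reading comes with each control period).
- snapshot(name): name is "scene" or "top"; returns a dict with "color" (384x512x3 uint8, blue, green, red), "z_map" (384x512 float32, m along the optical axis (not along the pixel's ray), 0 where there is no reading), "fx", "fy", "cx", "cy" (pixels), "distortion" ([k1, k2, p1, p2, k3] as OpenCV has them; the pictures are not rectified), "R" (3x3) and "t" (3): a world point X has camera coordinates R X + t. Camera axes: x right, y down, z forward; pixel columns grow to the right and rows downward; lengths in m; the calibration is good to about 2 mm. A picture is of the moment at which its call begins.
- env.finish_job(): hands the job in, once; it reports no verdict.
Trained networks look in the newest picture that a camera, given by its name, has taken for a name from the list of things; names that differ only in an ending like _2 or _b are one class to them, and where a whole thing is asked for, a point or a joint stands for the part that bears it (a point fixed in the world has none). Each returns a list of dicts, best first, with "confidence" (0 to 1); they miss things now and then, are a little off and sometimes report something else, mostly with a low value. They report only what shows in the picture. A call takes as long as a camera call.
- boxes_of(camera, target): "bbox" ([centre column, centre row, width, height] in pixels, round what is visible of it).
- mark_of(camera, target): "pixel" ([row, column] in pixels: a listed point, or the origin of a listed thing).
The state is a dict: "clock": time; "qpos": joint angles; "dq": joint speeds; "effort": joint torques, N m; "ee_pos": TCP position; "tool_rot": TCP orientation; "contact_force": force on the tool from outside, world axes, zero at the start; "ft_torque": the same for the moment, N m; "gripper_width": opening from 0.0 (shut) to 1.0 (fully open).
Only numpy, scipy, OpenCV 4.12 (cv2) and the standard library are available. Lean on these libraries where they do the work, as an engineer would, in place of code of your own. Each camera call takes 0.05 s, during which the arm holds its last target. There are 200 camera calls.

TASK

Pack up the open paint box: its six paint blocks have worked up out of their wells and stand proud. With a fingertip, go along the whole row with a light touch and press every block down fully home, flush with the rim, while the lid is still open; then push the lid over with the fingers until it is fully shut. Pick nothing up: the box stays flat where it lies, and the things around it are left alone.

Things in the scene. Friction and masses are not known exactly. Their poses are not given: they have to be found in the camera images.
- paint_box: Flat black metal paint box with a white inside, lying open and loose on the table, 70 mm deep (x) by 290 mm long (y), its rim 17 mm above the table; 0.9 kg or so, on rubber feet. Origin: centre of its underside. x points from the front edge to the hinged back edge (away from the robot), y along the row of blocks towards its left end, z up. The row has six round wells, 46 mm apart, on the box's long centre line, each with one paint block.
- block_1 (a joint): How far the yellow paint block has gone down into its well, m: 0 stands 8 mm proud of the rim, 0.008 fully home with its top flush with the rim. Slides straight down with some 3 N of friction, stays where it is left and does not spring back; the well floor gives a little under a firm press.
- block_2 (a joint): How far the orange paint block has gone down into its well, m: 0 stands 8 mm proud of the rim, 0.008 fully home with its top flush with the rim. Slides straight down with some 3 N of friction, stays where it is left and does not spring back; the well floor gives a little under a firm press.
- block_3 (a joint): How far the crimson paint block has gone down into its well, m: 0 stands 8 mm proud of the rim, 0.008 fully home with its top flush with the rim. Slides straight down with some 3 N of friction, stays where it is left and does not spring back; the well floor gives a little under a firm press.
- block_4 (a joint): How far the green paint block has gone down into its well, m: 0 stands 8 mm proud of the rim, 0.008 fully home with its top flush with the rim. Slides straight down with some 3 N of friction, stays where it is left and does not spring back; the well floor gives a little under a firm press.
- block_5 (a joint): How far the blue paint block has gone down into its well, m: 0 stands 8 mm proud of the rim, 0.008 fully home with its top flush with the rim. Slides straight down with some 3 N of friction, stays where it is left and does not spring back; the well floor gives a little under a firm press.
- block_6 (a joint): How far the dark brown paint block has gone down into its well, m: 0 stands 8 mm proud of the rim, 0.008 fully home with its top flush with the rim. Slides straight down with some 3 N of friction, stays where it is left and does not spring back; the well floor gives a little under a firm press.
- block_1_top (a point): Centre of the top of the yellow paint block (white round cup 40 mm across filled with colour, flat top), block 1 of 6 counted from the box's +y end; moves with the block.
- block_2_top (a point): Centre of the top of the orange paint block (white round cup 40 mm across filled with colour, flat top), block 2 of 6 counted from the box's +y end; moves with the block.
- block_3_top (a point): Centre of the top of the crimson paint block (white round cup 40 mm across filled with colour, flat top), block 3 of 6 counted from the box's +y end; moves with the block.
- block_4_top (a point): Centre of the top of the green paint block (white round cup 40 mm across filled with colour, flat top), block 4 of 6 counted from the box's +y end; moves with the block.
- block_5_top (a point): Centre of the top of the blue paint block (white round cup 40 mm across filled with colour, flat top), block 5 of 6 counted from the box's +y end; moves with the block.
- block_6_top (a point): Centre of the top of the dark brown paint block (white round cup 40 mm across filled with colour, flat top), block 6 of 6 counted from the box's +y end; moves with the block.
- lid (a joint): Angle of the lid, rad: 0 shut flat on the rim, 1.57 upright, 2.2 leaning back as far as it goes. Stiff hinge: it stays at any angle, about 1 to 2 N at its free edge moves it; shut, its seat gives a little under a firm press.
- lid_hinge (a point): Middle of the hinge line, at the middle of the box's back rim (35 mm along the box's +x from its centre, 17 mm above the table). The hinge line runs along the box's y.
- lid_edge (a point): Outermost middle point of the lid's free edge, on a small thumb lip (34 mm wide) that stands 6.5 mm past the edge; 77 mm from the hinge line. The lid is 70 mm by 290 mm and 8 mm thick, black outside, white with a few paint smears inside; shut, its top is 25 mm above the table. Moves with the lid.
- brush_red: loose paint brush with a dark red handle, 226 mm long, 13 mm thick, lying in front of the box. To be left alone. Origin: centre of its underside.
- ink_purple: small round purple ink bottle with a black cap, 43 mm across, 60 mm high, standing near the box's left end. To be left alone. Origin: centre of its underside.
- tube_blue: blue paint tube, 105 mm long, 36 mm wide, 23 mm high, lying to the left of the box. To be left alone. Origin: centre of its underside.
- eraser: blue and white eraser, 60 x 23 x 13 mm, front left of the box. To be left alone. Origin: centre of its underside.
- clip: grey bulldog clip, 40 x 23 mm, 35 mm high, standing near the box's right end. To be left alone. Origin: centre of its underside.
- tube_red: red paint tube, 115 mm long, 36 mm wide, 21 mm high, lying behind the box on the right. To be left alone. Origin: centre of its underside.

How it is judged:
By the outcome, as a careful person would: the job done as asked, in the order asked, and still so for the second after the job is handed in, with the robot touching nothing.
It also fails if it takes over 64 s, if anything falls off the work surface, if the arm or the gripper's body presses on something with over 40 N, if the wrist force passes 120 N, or if a joint passes its speed limit or range.

## Working session

There is one attempt and no reset: what is moved stays moved. The work goes in short steps, Python scripts to look and compute and a shell command to move; the robot and the scene stay as the last step left them, time stands still between calls to the robot, and variables do not carry over. Pictures are saved under pics/ and viewed, about 8 in all and at most 12, crops included, and the job is handed in when it is done.

```bash
mkdir -p pics; cat > h.py <<'E'
import numpy as np,cv2
from station import telemetry,snapshot,env,boxes_of,mark_of
def K(s): return np.array([[s['fx'],0,s['cx']],[0,s['fy'],s['cy']],[0,0,1.]])
def at_z(s,r,c,z):
    u=cv2.undistortPoints(np.array([[[c,r]]],float),K(s),np.array(s['distortion'],float))[0,0]
    R=np.array(s['R']);t=np.array(s['t']);d=R.T@[u[0],u[1],1];o=-R.T@t
    return o+d*(z-o[2])/d[2]
def at_d(s,r,c):
    u=cv2.undistortPoints(np.array([[[c,r]]],float),K(s),np.array(s['distortion'],float))[0,0]
    z=s['z_map'][int(round(r)),int(round(c))];R=np.array(s['R'])
    return R.T@(np.array([u[0],u[1],1])*z-np.array(s['t']))
def proj(s,X):
    return cv2.projectPoints(np.array([X],float),cv2.Rodrigues(np.array(s['R']))[0],np.array(s['t'],float),K(s),np.array(s['distortion'],float))[0][0,0]
E
cat > a.py <<'E'
from h import *
np.set_printoptions(precision=4,suppress=True)
st=telemetry.sense();print(st)
for n in['scene','top']:
    s=snapshot(n);cv2.imwrite(f'pics/{n}0.png',cv2.resize(s['color'],(800,600)))
    print(n,-np.array(s['R']).T@s['t'])
    for k in['block_1_top','block_2_top','block_3_top','block_4_top','block_5_top','block_6_top','lid_hinge','lid_edge','paint_box']:
        for m in mark_of(n,k)[:2]:
            r,c=m['pixel'];z=.025 if 'block' in k else .017 if 'hinge' in k else 0
            print(k,round(m['confidence'],2),np.round([r,c]),at_z(s,r,c,z),at_d(s,r,c))
E
python3 a.py
```

```text
{'clock': 0.0, 'qpos': array([-85.7418,  30.2792,  82.1559,  -0.0001,  67.6901, -10.2275]), 'dq': array([-0.0395,  0.043 , -0.0553,  0.0678,  0.0412,  0.022 ]), 'effort': array([  0.0005, -44.0039, -17.6592,   0.0633,   0.058 ,  -0.0002]), 'ee_pos': array([ 0.1563, -0.6048,  0.4038]), 'tool_rot': array([[-0.0002,  0.9682,  0.2501],
       [ 0.0022,  0.2501, -0.9682],
       [-1.    ,  0.0004, -0.0021]]), 'contact_force': array([0.0775, 0.4957, 0.0171]), 'ft_torque': array([ 0.0083, -0.0047, -0.0021]), 'gripper_width': 1.0006935107880859}
scene [0.0812 0.7974 0.6577]
block_1_top 0.77 [222. 265.] [0.4791 0.294  0.025 ] [0.4798 0.2932 0.024 ]
block_1_top 0.34 [258. 232.] [0.4607 0.4245 0.025 ] [0.4655 0.4198 0.017 ]
block_2_top 0.65 [212. 276.] [0.4805 0.2516 0.025 ] [0.4828 0.2484 0.0213]
block_3_top 0.46 [199. 285.] [0.4945 0.2018 0.025 ] [0.4954 0.2006 0.0237]
block_4_top 0.44 [191. 293.] [0.4991 0.1614 0.025 ] [0.5003 0.1596 0.0232]
block_5_top 0.68 [182. 300.] [0.5076 0.1183 0.025 ] [0.5073 0.1187 0.0254]
block_6_top 0.54 [190. 278.] [0.5298 0.1829 0.025 ] [0.5318 0.1801 0.0221]
bl
[... 583 characters left out ...]
995 0.025 ] [0.4925 0.1994 0.0228]
block_4_top 0.69 [179. 279.] [0.5353 0.1878 0.025 ] [0.5363 0.1873 0.0144]
block_4_top 0.62 [195. 294.] [0.4959 0.1538 0.025 ] [0.4958 0.1539 0.0264]
block_5_top 0.57 [189. 309.] [0.5092 0.119  0.025 ] [0.5093 0.1189 0.0244]
block_6_top 0.46 [187. 329.] [0.5135 0.0712 0.025 ] [0.5134 0.0714 0.0263]
block_6_top 0.22 [194. 292.] [0.4988 0.1582 0.025 ] [0.4989 0.1581 0.0236]
lid_hinge 0.87 [181. 279.] [0.5299 0.187  0.017 ] [0.5299 0.187  0.0162]
lid_hinge 0.56 [224. 297.] [0.4295 0.148  0.017 ] [0.4294 0.1472 0.0067]
lid_edge 0.81 [161. 282.] [0.5808 0.1784 0.    ] [0.5698 0.1832 0.0883]
paint_box 0.63 [194. 280.] [0.4996 0.1858 0.    ] [0.4983 0.187  0.0244]
```

View pics/scene0.png

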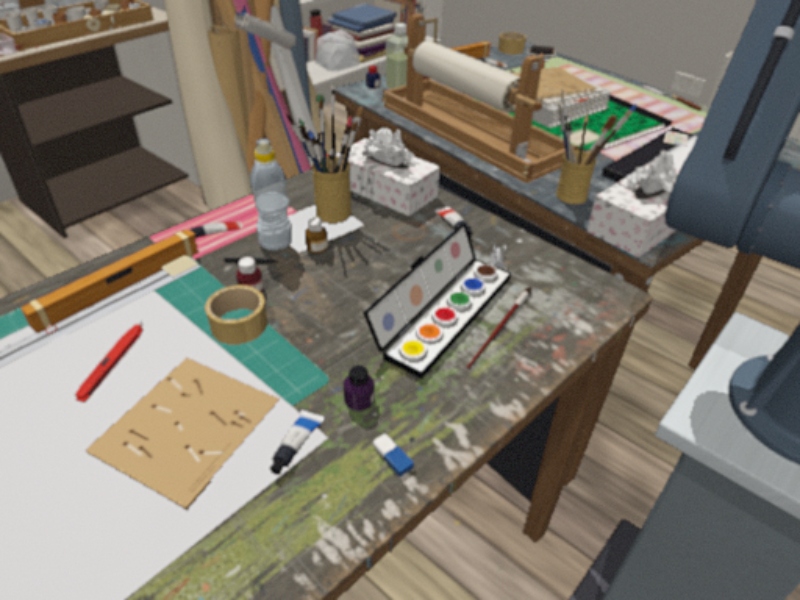

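View pics/top0.png

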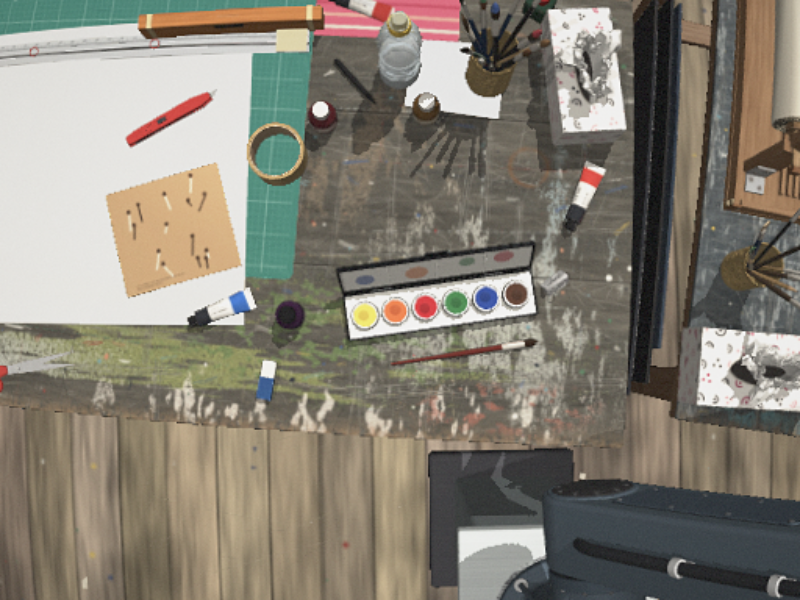

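The scene view shows the box with its lid leaning back (lid edge near (470,235)) and six blocks running from yellow (413,350) to brown (486,271). The top view puts yellow at (364,315) and brown at (516,293), with the clip beside the right end at (553,285), the brush in front and the ink bottle at (290,315).

```bash
cat > b.py <<'E'
from h import *
np.set_printoptions(precision=4,suppress=True)
s=snapshot('top');img=s['color'];P=[]
g=cv2.cvtColor(cv2.resize(img,None,fx=4,fy=4,interpolation=cv2.INTER_CUBIC),cv2.COLOR_BGR2HSV)
for i,(c,r) in enumerate([(364,315),(396,310),(425,307),(456,302),(486,298),(516,293)]):
    x,y=int(c*.64*4),int(r*.64*4);w=40
    sub=g[y-w:y+w,x-w:x+w]; m=((sub[...,1]>70)).astype(np.uint8)
    n,l,stt,ce=cv2.connectedComponentsWithStats(m);k=1+np.argmax(stt[1:,4])
    px=(ce[k]+[x-w,y-w]+.5)/4-.5
    P.append(at_z(s,px[1],px[0],.025)); print(i+1,stt[k],px,P[-1])
P=np.array(P)
i=np.arange(6)-2.5
fx=np.polyfit(i,P[:,0],1);fy=np.polyfit(i,P[:,1],1)
print('pitch',np.hypot(fx[0],fy[0]),'yaw',np.degrees(np.arctan2(-fx[0]*-1,-fy[0]))*-1)
d=-np.array([fx[0],fy[0]]);d/=np.linalg.norm(d);n=np.array([d[1],-d[0]])
c=np.array([fx[1],fy[1]]);print('centre',c,'ydir',d,'xdir',n)
for k in range(6):print(k+1,c-d*.046*(k-2.5),P[k,:2])
for k in['lid_edge','lid_hinge','clip','ink_purple','brush_red']:
    m=mark_of('top',k)[0];r,cc=m['pixel'];X=at_d(s,r,cc);v=X[:2]-c;print(k,m['confidence'],X,'boxframe',v@n,v@d)
E
python3 b.py
```

```text
1 [  15   12   58   58 2572] [233.093  201.4016] [0.4834 0.2963 0.025 ]
2 [   9   14   59   58 2610] [252.5512 198.6676] [0.4892 0.2508 0.025 ]
3 [  14   12   58   58 2573] [272.0407 195.859 ] [0.4951 0.2052 0.025 ]
4 [  14   15   54   54 2253] [291.5736 193.1928] [0.5007 0.1594 0.025 ]
5 [  14   12   57   58 2469] [310.9315 190.4055] [0.5066 0.1138 0.025 ]
6 [  16   17   52   52 2149] [329.9656 187.7603] [0.5121 0.0687 0.025 ]
pitch 0.04593009489804594 yaw -7.1925424998563825
centre [0.4979 0.1824] ydir [-0.1252  0.9921] xdir [0.9921 0.1252]
1 [0.4835 0.2965] [0.4834 0.2963]
2 [0.4892 0.2508] [0.4892 0.2508]
3 [0.495  0.2052] [0.4951 0.2052]
4 [0.5007 0.1596] [0.5007 0.1594]
5 [0.5065 0.1139] [0.5066 0.1138]
6 [0.5123 0.0683] [0.5121 0.0687]
lid_edge 0.56 [ 0.5878  0.1775 -0.0001] boxframe 0.08865053622434788 -0.016106011390284294
lid_hinge 0.86 [0.5313 0.1861 0.0134] boxframe 0.033691781656336094 -0.00047124036665919774
clip 0.71 [0.524  0.0115 0.0189] boxframe 0.004554809542510585 -0.17277942683884234
ink_purple 0.77 [0.4863 0.3965 0.0601] boxframe 0.015309516475979675 0.21390923612191634Traceback (most recent call last):
  File "b.py", line 19, in <module>
    m=mark_of('top',k)[0];r,cc=m['pixel'];X=at_d(s,r,cc);v=X[:2]-c;print(k,m['confidence'],X,'boxframe',v@n,v@d)
      ~~~~~~~~~~~~~~~~^^^
IndexError: list index out of range
```

```bash
python3 - <<'E'
from h import *
s=snapshot('top');z=s['z_map'];h,w=z.shape
rr,cc=np.mgrid[0:h,0:w]
u=cv2.undistortPoints(np.stack([cc,rr],-1).reshape(-1,1,2).astype(float),K(s),np.array(s['distortion'],float))[:,0]
zz=z.ravel();X=(np.c_[u*zz[:,None],zz]-s['t'])@np.array(s['R']);X=X[zz>0]
for x in np.arange(0,.7,.1):
    print(round(x,1),[round(float(X[(abs(X[:,0]-x-.05)<.05)&(abs(X[:,1]-y-.05)<.05),2].max(initial=-1)),2) for y in np.arange(-.6,.3,.1)])
E
python3 -m creep '[{"angular":[0.06,0,0],"travel":[-4,0,0],"grip":0},{"angular":[0.067,0,0],"travel":[-4,0,0],"grip":0}]' 10
python3 -c "
from h import *
s=telemetry.sense();print(s['ee_pos'],s['tool_rot'],s['gripper_width'])"
```

```text
0.0 [-0.79, -0.79, -0.78, -0.78, 0.0, -1.0, 0.08, 0.01, -0.79]
0.1 [-0.78, -0.79, -0.79, -0.78, -0.56, 0.51, 0.42, 0.01, -0.78]
0.2 [-0.79, 0.0, 0.01, 0.0, 0.55, 0.59, 0.46, 0.0, 0.0]
0.3 [-1.0, 0.0, 0.14, 0.15, 0.09, 0.01, 0.01, 0.01, 0.01]
0.4 [-0.79, 0.01, 0.19, 0.2, 0.08, 0.01, 0.03, 0.03, 0.03]
0.5 [-0.79, 0.0, 0.16, 0.21, 0.0, 0.03, 0.08, 0.09, 0.09]
0.6 [-0.79, 0.03, 0.19, 0.05, 0.01, 0.02, 0.01, 0.01, 0.01]
clock: 1.55
ee_pos: [0.1563, -0.6049, 0.4841]
tool_rot: [[-0.0, 0.992, 0.123], [0.004, 0.123, -0.992], [-1.0, 0.0, -0.004]]
contact_force: [-0.0, -0.9, -0.2]
gripper_width: 0.894
[ 0.15628324 -0.60489272  0.48408788] [[-2.52911965e-04  9.92435054e-01  1.22770518e-01]
 [ 4.28337896e-03  1.22770470e-01 -9.92425848e-01]
 [-9.99990794e-01  2.74876280e-04 -4.28202555e-03]] 0.8937845447264404
```

```bash
python3 -m creep '[{"angular":[0,0,0],"travel":[0,2.73,-3.89],"grip":0},{"angular":[0,0,0],"travel":[0,2.73,-3.89],"grip":0},{"angular":[0,0,0],"travel":[0,2.73,-3.89],"grip":0},{"angular":[0,0,0],"travel":[0,2.73,-3.89],"grip":0},{"angular":[0,0,0],"travel":[0,2.73,-3.89],"grip":0},{"angular":[0,0,0],"travel":[0,2.73,-3.89],"grip":0},{"angular":[0,0,0],"travel":[0,2.73,-3.89],"grip":0},{"angular":[0,0,0],"travel":[0,2.73,-3.89],"grip":0}]' >/dev/null
python3 -m creep '[{"angular":[0,0,0],"travel":[0,2.73,-3.89],"grip":0},{"angular":[0,0,0],"travel":[0,2.73,-3.89],"grip":0},{"angular":[0,0,0],"travel":[0,2.73,-3.89],"grip":0},{"angular":[0,0,0],"travel":[0,2.73,-3.89],"grip":0},{"angular":[0,0,0],"travel":[0,2.73,-3.89],"grip":0},{"angular":[0,0,0],"travel":[0,2.73,-3.89],"grip":0},{"angular":[0,0,0],"travel":[0,2.73,-3.89],"grip":0},{"angular":[0,0,0],"travel":[0,2.73,-3.89],"grip":0}]' > /dev/null
python3 -m creep '[{"angular":[0,0,0],"travel":[0,0,0],"grip":0},{"angular":[0,0,0],"travel":[0,0,0],"grip":0}]'
```

```text
clock: 3.35
ee_pos: [0.5116, 0.0682, 0.4845]
tool_rot: [[-0.001, 0.992, 0.128], [-0.001, 0.128, -0.992], [-1.0, -0.001, 0.0]]
contact_force: [-0.5, -0.2, -0.2]
gripper_width: 0.006
```

```bash
python3 -m creep '[{"angular":[0,0,0],"travel":[4.5,0.01,0],"grip":0},{"angular":[0,0,0],"travel":[4.5,0.01,0],"grip":0},{"angular":[0,0,0],"travel":[4.5,0.02,0],"grip":0},{"angular":[0,0,0],"travel":[4.5,0.02,0],"grip":0},{"angular":[0,0,0],"travel":[4.5,0,0],"grip":0},{"angular":[0,0,0],"travel":[4.0,0,0],"grip":0},{"angular":[0,0,0],"travel":[0,0,0],"grip":0},{"angular":[0,0,0],"travel":[0,0,0],"grip":0}]'
python3 - <<'E'
from h import *
for n in ['top','scene']:
    s=snapshot(n);p=proj(s,[.512,.07,.03]);x=int(max(80,min(p[0],432)));y=int(max(60,min(p[1],324)));cv2.imwrite(f'pics/c_{n}.png',cv2.resize(s['color'][y-60:y+60,x-80:x+80],(400,300)))
cv2.imwrite('pics/c1.png',np.hstack([cv2.imread('pics/c_top.png'),cv2.imread('pics/c_scene.png')]))
E
```

```text
clock: 4.15
ee_pos: [0.5121, 0.0661, 0.2199]
tool_rot: [[-0.002, 0.992, 0.124], [-0.0, 0.124, -0.992], [-1.0, -0.002, -0.0]]
contact_force: [0.5, 0.3, 0.4]
gripper_width: 0.007
```

View pics/c1.png

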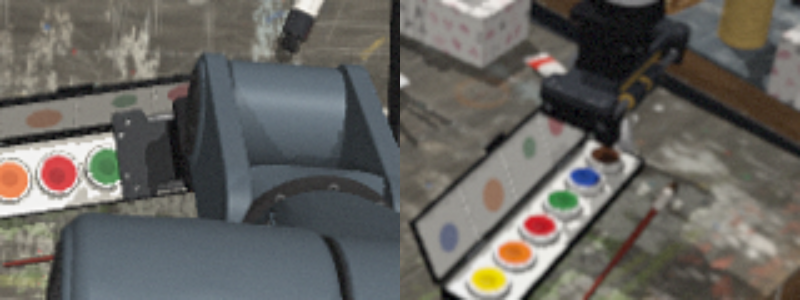

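The crops show the closed fingertip just above the brown block (right panel, about (607,140)), with no contact.

```bash
python3 -m creep '[{"angular":[0,0,0],"travel":[0.8,0,-0.2],"grip":0},{"angular":[0,0,0],"travel":[0.4,0,0],"grip":0},{"angular":[0,0,0],"travel":[0,0,0],"grip":0}]' | grep -E "pos|force"
python3 -m creep '[{"angular":[0,0,0],"travel":[0.2,0,0],"grip":0},{"angular":[0,0,0],"travel":[0,0,0],"grip":0}]' | grep -E "pos|force"
python3 -m creep '[{"angular":[0,0,0],"travel":[0.2,0,0],"grip":0},{"angular":[0,0,0],"travel":[0,0,0],"grip":0}]' | grep -E "pos|force"
```

```text
ee_pos: [0.5119, 0.0694, 0.2083]
contact_force: [-1.0, -0.4, -0.6]
ee_pos: [0.5121, 0.0694, 0.206]
contact_force: [-0.5, 0.5, 2.4]
ee_pos: [0.5122, 0.0693, 0.2038]
contact_force: [-0.2, 1.3, 1.5]
```

```bash
python3 -m creep '[{"angular":[0,0,0],"travel":[0.2,0,0],"grip":0},{"angular":[0,0,0],"travel":[0.1,0,0],"grip":0},{"angular":[0,0,0],"travel":[0,0,0],"grip":0}]' | grep -E "pos|force"
python3 -m creep '[{"angular":[0,0,0],"travel":[0.1,0,0],"grip":0},{"angular":[0,0,0],"travel":[0,0,0],"grip":0}]' | grep -E "pos|force"
python3 -m creep '[{"angular":[0,0,0],"travel":[0.05,0,0],"grip":0},{"angular":[0,0,0],"travel":[0,0,0],"grip":0}]' | grep -E "pos|force"
```

```text
ee_pos: [0.5121, 0.0693, 0.2006]
contact_force: [0.8, 0.3, 1.8]
ee_pos: [0.5121, 0.0692, 0.1996]
contact_force: [1.5, 0.4, 1.6]
ee_pos: [0.512, 0.0692, 0.1996]
contact_force: [-0.6, 0.6, 4.5]
```

```bash
for i in 1; do python3 -m creep '[{"angular":[0,0,0],"travel":[0.03,0,0],"grip":0},{"angular":[0,0,0],"travel":[0,0,0],"grip":0}]' | grep -E "pos|force"; done
python3 -m creep '[{"angular":[0,0,0],"travel":[0.03,0,0],"grip":0},{"angular":[0,0,0],"travel":[0,0,0],"grip":0}]' | grep -E "pos|force"
```

```text
ee_pos: [0.512, 0.0692, 0.1995]
contact_force: [0.0, 0.8, 6.1]
ee_pos: [0.512, 0.0692, 0.1995]
contact_force: [0.5, 1.1, 9.9]
```

```bash
python3 -m creep '[{"angular":[0,0,0],"travel":[-1.5,0,0],"grip":0},{"angular":[0,0,0],"travel":[0,0,-4.5],"grip":0},{"angular":[0,0,0],"travel":[0.4,0,0],"grip":0},{"angular":[0,0,0],"travel":[0.3,0,0],"grip":0},{"angular":[0,0,0],"travel":[0.3,0,0],"grip":0},{"angular":[0,0,0],"travel":[0.2,0,0],"grip":0},{"angular":[0,0,0],"travel":[0.15,0,0],"grip":0},{"angular":[0,0,0],"travel":[0,0,0],"grip":0}]' | grep -E "pos|force"
python3 -m creep '[{"angular":[0,0,0],"travel":[0.05,0,0],"grip":0},{"angular":[0,0,0],"travel":[0,0,0],"grip":0}]' | grep -E "pos|force"
```

```text
ee_pos: [0.5064, 0.1133, 0.1997]
contact_force: [0.0, 0.3, -0.4]
ee_pos: [0.5066, 0.1135, 0.1997]
contact_force: [0.3, -1.4, 0.1]
```

```bash
python3 -m creep '[{"angular":[0,0,0],"travel":[0.05,0,0],"grip":0},{"angular":[0,0,0],"travel":[0,0,0],"grip":0}]' | grep -E "pos|force"
python3 -m creep '[{"angular":[0,0,0],"travel":[0.03,0,0],"grip":0},{"angular":[0,0,0],"travel":[0,0,0],"grip":0}]' | grep -E "pos|force"
```

```text
ee_pos: [0.5065, 0.1136, 0.1996]
contact_force: [-0.5, -2.0, 4.9]
ee_pos: [0.5065, 0.1136, 0.1996]
contact_force: [-0.2, -1.3, 7.7]
```

```bash
python3 -m creep '[{"angular":[0,0,0],"travel":[-1.5,0,0],"grip":0},{"angular":[0,0,0],"travel":[0,0,-4.6],"grip":0},{"angular":[0,0,0],"travel":[0.4,0,0],"grip":0},{"angular":[0,0,0],"travel":[0.3,0,0],"grip":0},{"angular":[0,0,0],"travel":[0.3,0,0],"grip":0},{"angular":[0,0,0],"travel":[0.25,0,0],"grip":0},{"angular":[0,0,0],"travel":[0.2,0,0],"grip":0},{"angular":[0,0,0],"travel":[0,0,0],"grip":0}]' | grep -E "pos|force"
python3 -m creep '[{"angular":[0,0,0],"travel":[0.03,0,0],"grip":0},{"angular":[0,0,0],"travel":[0,0,0],"grip":0}]' | grep -E "pos|force"
```

```text
ee_pos: [0.5006, 0.159, 0.1996]
contact_force: [-1.5, 2.2, 5.0]
ee_pos: [0.5006, 0.159, 0.1996]
contact_force: [-2.0, 1.5, 8.0]
```

```bash
python3 -c "
from h import *
s=telemetry.sense();print(s['ee_pos'],s['contact_force'],s['clock'])"
```

```text
[0.50062508 0.15900094 0.19955914] [-1.96792318  1.51394076  7.96372604] 8.45
```

Consistent: 8 N at z = 0.1996. Next are blocks 3, 2 and 1.

```bash
python3 -m creep '[{"angular":[0,0,0],"travel":[-1.5,0,0],"grip":0},{"angular":[0,0,0],"travel":[0,0,-4.65],"grip":0},{"angular":[0,0,0],"travel":[0.4,0,0],"grip":0},{"angular":[0,0,0],"travel":[0.3,0,0],"grip":0},{"angular":[0,0,0],"travel":[0.3,0,0],"grip":0},{"angular":[0,0,0],"travel":[0.25,0,0],"grip":0},{"angular":[0,0,0],"travel":[0.2,0,0],"grip":0},{"angular":[0,0,0],"travel":[0,0,0],"grip":0}]' | grep -E "pos|force"
python3 -m creep '[{"angular":[0,0,0],"travel":[0.03,0,0],"grip":0},{"angular":[0,0,0],"travel":[0,0,0],"grip":0}]' | grep -E "pos|force"
```

```text
ee_pos: [0.4947, 0.205, 0.1996]
contact_force: [-1.3, 0.7, 2.5]
ee_pos: [0.4947, 0.205, 0.1996]
contact_force: [-1.4, 1.1, 5.8]
```

```bash
python3 -m creep '[{"angular":[0,0,0],"travel":[0.03,0,0],"grip":0},{"angular":[0,0,0],"travel":[0,0,0],"grip":0}]' | grep -E "pos|force"
python3 -m creep '[{"angular":[0,0,0],"travel":[-1.5,0,0],"grip":0},{"angular":[0,0,0],"travel":[0,0,-4.6],"grip":0},{"angular":[0,0,0],"travel":[0.4,0,0],"grip":0},{"angular":[0,0,0],"travel":[0.3,0,0],"grip":0},{"angular":[0,0,0],"travel":[0.3,0,0],"grip":0},{"angular":[0,0,0],"travel":[0.25,0,0],"grip":0},{"angular":[0,0,0],"travel":[0.2,0,0],"grip":0},{"angular":[0,0,0],"travel":[0,0,0],"grip":0}]' | grep -E "pos|force"
python3 -m creep '[{"angular":[0,0,0],"travel":[0.03,0,0],"grip":0},{"angular":[0,0,0],"travel":[0,0,0],"grip":0}]' | grep -E "pos|force"
```

```text
ee_pos: [0.4947, 0.205, 0.1995]
contact_force: [-1.5, 0.4, 8.8]
ee_pos: [0.4888, 0.2506, 0.1996]
contact_force: [-0.9, 0.4, 4.2]
ee_pos: [0.4888, 0.2506, 0.1995]
contact_force: [-2.0, 0.1, 6.4]
```

```bash
python3 -m creep '[{"angular":[0,0,0],"travel":[0.03,0,0],"grip":0},{"angular":[0,0,0],"travel":[0,0,0],"grip":0}]' | grep -E "pos|force"
python3 -m creep '[{"angular":[0,0,0],"travel":[-1.5,0,0],"grip":0},{"angular":[0,0,0],"travel":[0,0,-4.6],"grip":0},{"angular":[0,0,0],"travel":[0.4,0,0],"grip":0},{"angular":[0,0,0],"travel":[0.3,0,0],"grip":0},{"angular":[0,0,0],"travel":[0.3,0,0],"grip":0},{"angular":[0,0,0],"travel":[0.25,0,0],"grip":0},{"angular":[0,0,0],"travel":[0.2,0,0],"grip":0},{"angular":[0,0,0],"travel":[0,0,0],"grip":0}]' | grep -E "pos|force"
python3 -m creep '[{"angular":[0,0,0],"travel":[0.03,0,0],"grip":0},{"angular":[0,0,0],"travel":[0,0,0],"grip":0}]' | grep -E "pos|force"
```

```text
ee_pos: [0.4888, 0.2506, 0.1995]
contact_force: [-2.8, -0.6, 9.6]
ee_pos: [0.4831, 0.2963, 0.1996]
contact_force: [-1.1, 0.6, 4.7]
ee_pos: [0.4831, 0.2963, 0.1996]
contact_force: [-2.8, 0.6, 6.7]
```

```bash
python3 -m creep '[{"angular":[0,0,0],"travel":[0.03,0,0],"grip":0},{"angular":[0,0,0],"travel":[0,0,0],"grip":0}]' | grep -E "pos|force"
python3 -m creep '[{"angular":[0,0,0],"travel":[-4,0,0],"grip":0},{"angular":[0,0,0],"travel":[-4.5,0,0],"grip":0},{"angular":[0,0,0],"travel":[-4.5,0,0],"grip":0},{"angular":[0,0,0],"travel":[-1,2.5,0],"grip":0},{"angular":[0,0,0],"travel":[0,4.5,0],"grip":0},{"angular":[0,0,0],"travel":[0,4.5,0],"grip":0},{"angular":[0,0,0],"travel":[0,4.5,0],"grip":0},{"angular":[0,0,0],"travel":[0,4.5,0],"grip":0}]' | grep -E "pos|force"
cat > d.py <<'E'
import sys
from h import *
np.set_printoptions(precision=4,suppress=True)
ims=[]
c=np.array([.4979,.1824]);d=np.array([-.1252,.9921]);n=np.array([.9921,.1252])
for nm in ['top','scene']:
    s=snapshot(nm);p=proj(s,[.515,.18,.03]);x=int(p[0]);y=int(p[1]);ims.append(cv2.resize(s['color'][y-60:y+60,x-80:x+80],(400,300)))
    z=s['z_map'];rr,cc=np.mgrid[0:384,0:512]
    u=cv2.undistortPoints(np.stack([cc,rr],-1).reshape(-1,1,2).astype(float),K(s),np.array(s['distortion'],float))[:,0]
    zz=z.ravel();X=(np.c_[u*zz[:,None],zz]-s['t'])@np.array(s['R']);X=X[zz>0]
    bx=(X[:,:2]-c)@n;by=(X[:,:2]-c)@d
    f=lambda m:(round(float(np.median(X[m,2])),4),int(m.sum())) if m.sum() else None
    ok=X[:,2]<.06
    print(nm,'blocks',[f(ok&(np.hypot(bx,by+.046*(k-2.5))<.014)) for k in range(6)])
    print('rim',f(ok&(abs(bx+.027)<.005)&(abs(by)<.13)),'z>25',f((abs(bx)<.08)&(abs(by)<.14)&(X[:,2]>.03)&(X[:,2]<.12)))
    for k in ['paint_box','lid_hinge','lid_edge']:
        for m in mark_of(nm,k)[:1]:
            r,q=m['pixel'];P=at_d(s,r,q);print(k,round(m['confidence'],2),r,q,P,'box',(P[:2]-c)@n,(P[:2]-c)@d)
cv2.imwrite(f'pics/{sys.argv[1]}.png',np.hstack(ims))
E
python3 d.py d1
```

```text
ee_pos: [0.4831, 0.2963, 0.1995]
contact_force: [-2.2, 0.0, 9.0]
ee_pos: [0.6883, 0.3216, 0.3381]
contact_force: [1.0, -0.3, -0.0]
top blocks [None, None, None, (0.016, 32), (0.0168, 110), (0.0169, 107)]
rim (0.0139, 168) z>25 (0.0588, 718)
paint_box 0.88 193.4 283.5 [0.466  0.2125 0.641 ] box -0.027845594292285326 0.03382662508462291
lid_edge 0.43 224.0 299.4 [0.4336 0.199  0.6735] box -0.06175431021643729 0.02451127407706992
scene blocks [(0.0159, 125), (0.0154, 117), (0.016, 103), (0.0157, 97), (0.0156, 87), (0.0159, 86)]
rim (0.0134, 443) z>25 (0.0559, 1550)
paint_box 0.68 204.9 289.4 [0.4786 0.2019 0.0162] box -0.016708419494112076 0.021713037631372986
lid_hinge 0.7 189.3 278.4 [0.536  0.1741 0.0167] box 0.03672004238529678 -0.012993832861343146
lid_edge 0.74 167.0 266.3 [0.5641 0.1933 0.0846] box 0.06701120809630837 0.0025786696339160017
```

View pics/d1.png

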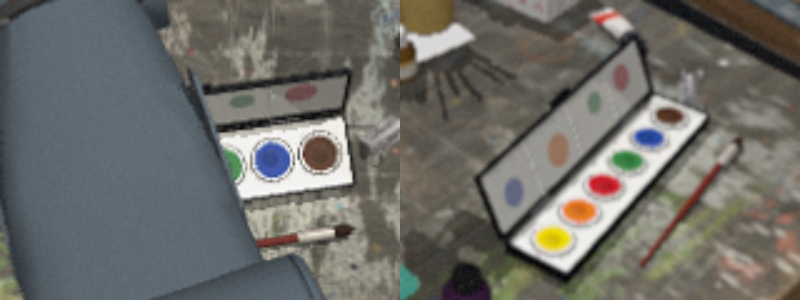

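All six blocks read level (0.0154–0.0160 in the scene depth) and look flush in the right panel. The box hasn't moved and the lid is still open. Next I go behind the lid.

```bash
python3 -m creep '[{"angular":[0,0,0],"travel":[0,-2.9,3.8],"grip":0},{"angular":[0,0,0],"travel":[0,-2.9,3.8],"grip":0},{"angular":[0,0,0],"travel":[0,-2.8,3.8],"grip":0},{"angular":[0,0,0],"travel":[3,0,0],"grip":0},{"angular":[0,0,0],"travel":[3,0,0],"grip":0},{"angular":[0,0,0],"travel":[3.1,0,0],"grip":0},{"angular":[0,0,0],"travel":[0,0,0],"grip":0}]'
cat > e.py <<'E'
from h import *
s=telemetry.sense();p=s['ee_pos']+.182*s['tool_rot'][:,0];v=p[:2]-[.4979,.1824]
print('tip box x,y,z (mm)',np.round(1e3*np.array([v@[.9921,.1252],v@[-.1252,.9921],p[2]]),1),s['contact_force'].round(1),s['clock'])
E
python3 e.py
```

```text
clock: 13.95
ee_pos: [0.6127, 0.1985, 0.2444]
tool_rot: [[-0.009, 0.992, 0.126], [-0.001, 0.126, -0.992], [-1.0, -0.01, 0.0]]
contact_force: [-0.9, 0.1, 0.2]
gripper_width: 0.001
tip box x,y,z (mm) [114.1   1.5  62.4] [-0.9  0.1  0.2] 13.95
```

```bash
python3 -m creep '[{"angular":[0,0,0],"travel":[0,-1,0],"grip":0},{"angular":[0,0,0],"travel":[0,-1,0],"grip":0},{"angular":[0,0,0],"travel":[0,-0.8,0],"grip":0},{"angular":[0,0,0],"travel":[0,-0.7,0],"grip":0}]'|grep force; python3 e.py
python3 -m creep '[{"angular":[0,0,0],"travel":[0,-0.7,0],"grip":0},{"angular":[0,0,0],"travel":[0,-0.7,0],"grip":0},{"angular":[0,0,0],"travel":[0,-0.7,0],"grip":0}]'|grep force; python3 e.py
```

```text
contact_force: [0.3, 0.5, 0.1]
tip box x,y,z (mm) [83.2  1.7 67.2] [0.3 0.5 0.1] 14.35
contact_force: [1.4, -0.1, 0.9]
tip box x,y,z (mm) [62.9  1.4 66.3] [ 1.4 -0.1  0.9] 14.65
```

```bash
python3 -m creep '[{"angular":[0,0,0],"travel":[0,-0.8,0],"grip":0},{"angular":[0,0,0],"travel":[0,-0.8,0],"grip":0},{"angular":[0,0,0],"travel":[0,-0.8,0],"grip":0},{"angular":[0,0,0],"travel":[0,-0.7,0],"grip":0},{"angular":[0,0,0],"travel":[0,-0.7,0],"grip":0}]'|grep force; python3 e.py
python3 -m creep '[{"angular":[0,0,0],"travel":[0.35,-0.6,0],"grip":0},{"angular":[0,0,0],"travel":[0.35,-0.6,0],"grip":0},{"angular":[0,0,0],"travel":[0.5,-0.5,0],"grip":0},{"angular":[0,0,0],"travel":[0.5,-0.5,0],"grip":0}]'|grep force; python3 e.py
python3 d.py d2
```

```text
contact_force: [1.4, -0.8, -0.4]
tip box x,y,z (mm) [23.8  1.5 65.5] [ 1.4 -0.8 -0.4] 15.15
contact_force: [0.5, 1.0, 0.3]
tip box x,y,z (mm) [ 2.   1.5 48.2] [0.5 1.  0.3] 15.55
top blocks [(0.0438, 112), None, None, None, None, (0.0434, 15)]
rim (0.0147, 131) z>25 (0.0436, 569)
paint_box 0.83 192.0 281.5 [0.4825 0.2016 0.3874] box -0.01288814491683037 0.020930369811821562
scene blocks [(0.0365, 111), (0.037, 95), (0.0378, 94), (-0.7981, 58), (0.0358, 77), (0.037, 68)]
rim (0.0151, 745) z>25 (0.0471, 1294)
paint_box 0.97 204.3 289.2 [0.4599 0.2309 0.049 ] box -0.03160408403734909 0.052921606403686074
lid_hinge 0.9 187.8 277.0 [ 0.5551  0.1547 -0.0009] box 0.05330384686181143 -0.03469090082839362
lid_edge 0.84 192.4 300.1 [0.4635 0.1839 0.0542] box -0.03392106769875944 0.005768537044882265
```

View pics/d2.png

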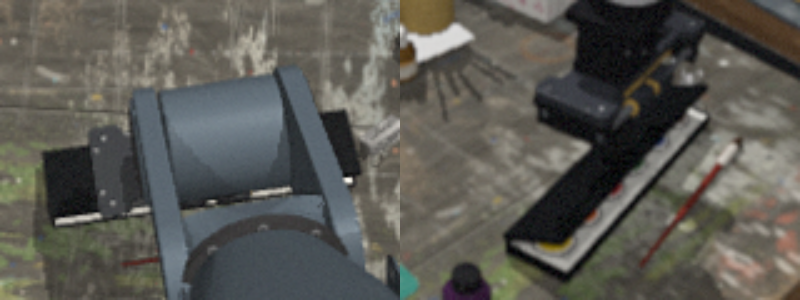

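The crops show the lid about 30° from shut, with the fingers on its outer face and the box in place.

```bash
python3 -m creep '[{"angular":[0,0,0],"travel":[0.5,-0.5,0],"grip":0},{"angular":[0,0,0],"travel":[0.5,-0.5,0],"grip":0},{"angular":[0,0,0],"travel":[0.4,-0.4,0],"grip":0},{"angular":[0,0,0],"travel":[0.4,-0.3,0],"grip":0},{"angular":[0,0,0],"travel":[0.2,0,0],"grip":0},{"angular":[0,0,0],"travel":[0.1,0,0],"grip":0},{"angular":[0,0,0],"travel":[0,0,0],"grip":0}]'|grep force; python3 e.py
python3 -m creep '[{"angular":[0,0,0],"travel":[0.1,0,0],"grip":0},{"angular":[0,0,0],"travel":[0,0,0],"grip":0}]'|grep force; python3 e.py
```

```text
contact_force: [-0.4, 0.9, -0.1]
tip box x,y,z (mm) [-14.2   1.5  27.6] [-0.4  0.9 -0.1] 16.65
contact_force: [0.4, -0.5, -0.0]
tip box x,y,z (mm) [-14.    1.4  26.8] [ 0.4 -0.5 -0. ] 16.85
```

```bash
python3 -m creep '[{"angular":[0,0,0],"travel":[0.1,0,0],"grip":0},{"angular":[0,0,0],"travel":[0,0,0],"grip":0}]'|grep force; python3 e.py
python3 -m creep '[{"angular":[0,0,0],"travel":[0.06,0,0],"grip":0},{"angular":[0,0,0],"travel":[0,0,0],"grip":0}]'|grep force; python3 e.py
python3 -m creep '[{"angular":[0,0,0],"travel":[0.04,0,0],"grip":0},{"angular":[0,0,0],"travel":[0,0,0],"grip":0}]'|grep force; python3 e.py
```

```text
contact_force: [-1.4, 0.0, 2.8]
tip box x,y,z (mm) [-14.1   1.5  26.1] [-1.4  0.   2.8] 17.05
contact_force: [-1.4, 0.1, 7.8]
tip box x,y,z (mm) [-14.    1.5  26. ] [-1.4  0.1  7.8] 17.25
contact_force: [-1.5, 0.2, 10.4]
tip box x,y,z (mm) [-14.    1.5  26. ] [-1.5  0.2 10.4] 17.45
```

```bash
python3 -m creep '[{"angular":[0,0,0],"travel":[-0.7,0,0],"grip":0},{"angular":[0,0,0],"travel":[0,-1.2,0],"grip":0},{"angular":[0,0,0],"travel":[0.4,0,0],"grip":0},{"angular":[0,0,0],"travel":[0.2,0,0],"grip":0},{"angular":[0,0,0],"travel":[0,0,0],"grip":0}]'|grep force; python3 e.py
python3 -m creep '[{"angular":[0,0,0],"travel":[0.08,0,0],"grip":0},{"angular":[0,0,0],"travel":[0,0,0],"grip":0}]'|grep force; python3 e.py
python3 -m creep '[{"angular":[0,0,0],"travel":[0.06,0,0],"grip":0},{"angular":[0,0,0],"travel":[0,0,0],"grip":0},{"angular":[0,0,0],"travel":[0,0,0],"grip":0}]'|grep force; python3 e.py
```

```text
contact_force: [-3.6, -0.5, 9.8]
tip box x,y,z (mm) [-28.1   1.5  26. ] [-3.6 -0.5  9.8] 17.95
contact_force: [-3.6, -1.0, 15.8]
tip box x,y,z (mm) [-28.1   1.5  25.9] [-3.6 -1.  15.8] 18.15
contact_force: [-5.7, -0.9, 21.1]
tip box x,y,z (mm) [-28.1   1.5  25.8] [-5.7 -0.9 21.1] 18.45
```

It stops at the same height (26.0 mm) at both radii, so the lid is level. Retreat and check.

```bash
python3 -m creep '[{"angular":[0,0,0],"travel":[-0.5,0,0],"grip":0},{"angular":[0,0,0],"travel":[-4,0,0],"grip":0},{"angular":[0,0,0],"travel":[-5,0,0],"grip":0},{"angular":[0,0,0],"travel":[-5,0,0],"grip":0},{"angular":[0,0,0],"travel":[-4,0,0],"grip":0},{"angular":[0,0,0],"travel":[-4,0,0],"grip":0},{"angular":[0,0,0],"travel":[0,0,4.5],"grip":0},{"angular":[0,0,0],"travel":[0,0,4.5],"grip":0}]' >/dev/null
python3 -m creep '[{"angular":[0,0,0],"travel":[0,-1,4.5],"grip":0},{"angular":[0,0,0],"travel":[0,-1,4.5],"grip":0},{"angular":[0,0,0],"travel":[0,-1,4.5],"grip":0},{"angular":[0,0,0],"travel":[0,-1,4.5],"grip":0},{"angular":[0,0,0],"travel":[0,0,4.5],"grip":0},{"angular":[0,0,0],"travel":[0,0,4.5],"grip":0},{"angular":[0,0,0],"travel":[0,0,4.5],"grip":0},{"angular":[0,0,0],"travel":[0,0,0],"grip":0}]'
python3 d.py d3
python3 - <<'E'
from h import *
s=snapshot('top');z=s['z_map'];rr,cc=np.mgrid[0:384,0:512]
u=cv2.undistortPoints(np.stack([cc,rr],-1).reshape(-1,1,2).astype(float),K(s),np.array(s['distortion'],float))[:,0]
zz=z.ravel();X=(np.c_[u*zz[:,None],zz]-s['t'])@np.array(s['R']);v=X[:,:2]-[.4979,.1824];bx=v@[.9921,.1252];by=v@[-.1252,.9921]
for a in(-.028,-.014,0,.014,.028):print(a,np.median(X[(abs(bx-a)<.004)&(abs(by)<.13)&(zz>0),2]))
m=(abs(bx)<.06)&(abs(by)<.16)&(X[:,2]>.016)&(X[:,2]<.04);print(bx[m].min(),bx[m].max(),np.percentile(by[m],[1,99]))
E
```

```text
clock: 20.05
ee_pos: [0.4838, -0.2318, 0.4309]
tool_rot: [[0.002, 0.993, 0.12], [-0.004, 0.12, -0.993], [-1.0, 0.002, 0.004]]
contact_force: [0.4, 0.1, -0.9]
gripper_width: 0.005
top blocks [(0.0247, 113), (0.0252, 115), (0.0249, 113), (0.0246, 113), (0.0257, 112), (0.0252, 109)]
rim (0.0249, 470) z>25 (0.0308, 34)
paint_box 0.15 243.5 169.4 [0.3862 0.4487 0.0163] box -0.07749692786702923 0.27815542215815386
lid_hinge 0.63 180.6 279.3 [0.5307 0.1876 0.0244] box 0.03318283681286778 0.0010497124164382775
lid_edge 0.82 210.5 286.6 [0.4605 0.1716 0.022 ] box -0.03846852644625382 -0.006048960786870936
scene blocks [(0.024, 126), (0.0242, 119), (0.0241, 105), (0.0239, 94), (0.0238, 90), (0.024, 85)]
rim (0.024, 436) z>25 None
paint_box 0.76 203.5 288.1 [0.4782 0.2088 0.0257] box -0.01627776745833808 0.02868528523749545
lid_hinge 0.6 191.1 277.1 [0.5285 0.1894 0.0244] box 0.031184252655694654 0.003101798186077608
lid_edge 0.83 204.8 304.9 [0.4597 0.1601 0.0004] box -0.0407244571655512 -0.0173547144020207
-0.028 0.02505666039048824
-0.014 0.024987736004603828
0 0.024999472717176792
0.014 0.024829379572187074
0.028 0.024934301279331293
-0.040809558271233344 0.03991576512071061 [-0.14267539  0.14242648]
```

View pics/d3.png

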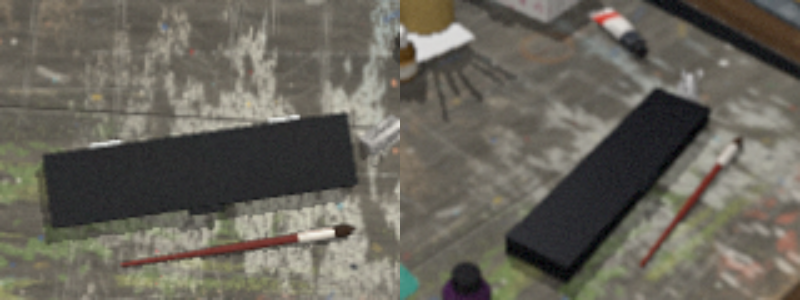

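The box is shut with its lid level at 25 mm from front to back. Its pose hasn't changed, and the brush, clip and red tube are where they were.

```bash
python3 -c "
from station import env
print(env.finish_job())"
```

```text
the job is handed in; nothing more can be done
None
```

The paint box is packed up and the job is handed in at about 20 s of the 64 s allowed. I pressed all six blocks home with the closed fingertips, then pushed the lid over and shut it.

- **Blocks:** I worked from brown to yellow at about 8–10 N each, and every block stopped at the same height to within 0.1 mm. Camera depth, taken while the lid was still open, showed all six level, within 0.6 mm of each other.
- **Lid:** I seated it with a press of about 21 N near its free edge. It then measured level at 24.8–25.1 mm from front to back, matching the 25 mm expected when shut.
- **Surroundings:** The box did not noticeably move. In the last picture the brush, clip and red tube are where they were. I did not re-check the blue tube and eraser, and the ink bottle shows only partly there; the arm stayed well clear of all three.

Two readings disagreed. The fingertip put the shut lid at 26.0 mm, about 0.5–1 mm above the camera's figure. It also read about 0.5 mm high on the flush blocks, so I put this down to a small offset in the arm. The trained networks' point for the shut lid's edge also varied by about a centimetre, so I relied on the depth readings and the picture instead.

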